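# Shift the jar mill from second to third and let in the clutch

## Robot

A 7-joint arm with a two-finger parallel gripper is mounted at the origin on a cart in front of the work surface, level with it; the furniture and walls round the work are solid. World frame = base frame: x ahead of the robot, y to its left, z up, the work surface at z = 0. Lengths are in m, angles in rad, forces in N, time in s.
With the tool pointing down it reaches from about 0.425 to 0.925 m from the base axis. Payload 6.8 kg.
Tool frame: the origin (TCP) lies between the finger pads; the fingertips stand 11 mm ahead of it and the grasp point (between the pads) lies 8 mm behind it; z points along the fingers, y is the line along which they close (so a half turn about z gives the same grasp; the last joint's range is limited). The gripper opens to 85 mm and grips with 20 to 120 N. Pads are 22 mm wide; open, the fingers measure 114 mm over their backs; the gripper's body (76 mm by 85 mm) begins 54 mm behind the grasp point. The pads swing forward as they close: fully open they stand 13 mm farther back than shut.
Start: joints at [1.147, 0.477, 0.022, 1.555, -0.011, 1.109, -0.083], TCP at [0.21, -0.642, 0.242] pointing down, gripper open.
Joint ranges: [-2.96, 2.96], [-0.34, 2.1], [-1.41, 1.46], [0.24, 2.44], [-1.37, 4.51], [0.17, 1.92], [-2.96, 2.96]. Speed limits (rad/s): [2.39, 2.39, 3.14, 3.14, 3.14, 3.14, 3.14].

## Interface

Orientations are given as a rotation vector (axis times angle).
In Python, from bench import r gives the robot as it stands.
- The arm moves only by the tool send_rows, never from a script. Its argument "deltas" is a list of rows, each an object of numbers: "dx", "dy", "dz": the shift along the world's x, y, z in mm; "rx", "ry", "rz": the turn, a rotation vector about the world's x, y, z in degrees. A call has 1 to 5 rows; each row is the pose to reach, as a shift and turn from the pose commanded when the call began; what a row does not reach only later rows make up. A row lasts 1/12 s, in which the tool goes at most 41.7 mm and 7.16 degrees, less where a joint would pass 70% of its speed; a pose out of reach is approached as far as the arm can. A call with a gripper value outside its range is refused whole. "jaw" is the finger opening in mm, from 0 to 85.4, set as the call begins (left out, the last holds). The fingers move at their own pace and stop on an object; "newtons" is the grip in N (left out, the last holds). Time passes only in rows, so rows that repeat a pose let the fingers close. It gives the time, the measured TCP pose, the force, the opening and the grip force at its end, in the units of the state.
- r.get_obs(): the state, without advancing time (a new reading comes with each control period).
- r.grab_frame(name): name is "side" or "top"; returns a dict with "frame" (400x640x3 uint8, blue, green, red), "z_map" (400x640 float32, m along the optical axis (not along the pixel's ray), 0 where there is no reading), "vertical_fov" (degrees; the focal length in pixels is half the picture's height over the tangent of half this angle, whatever the lens; pixels are square), "cx", "cy" (the principal point, pixels), "distortion" ([k1, k2, p1, p2, k3] as OpenCV has them; the pictures are not rectified), "xyz" and "orientation" of the camera in the world. Camera axes: x right, y down, z forward; pixel columns grow to the right and rows downward; lengths in m; the calibration is good to about 2 mm. A picture is of the moment at which its call begins.
- r.hand_in(): hands the job in; it is judged then, once.
The state is a dict: "clock": time; "joints": joint angles; "qvel": joint speeds; "tau": joint torques, N m; "tcp_pos": TCP position; "orientation": TCP orientation; "contact_force": force on the tool from outside, world axes, zero at the start; "moment": the same for the moment, N m; "grip_width": finger opening in m; "gripper_force": force on a finger pad.
Only numpy, scipy, OpenCV 4.12 (cv2) and the standard library are available. Lean on these libraries where they do the work, as an engineer would, in place of code of your own. Each camera call takes 0.05 s, during which the arm holds its last target. There are 200 camera calls.

## Task

The jar mill stands with its clutch out and its ball-topped gear lever in second, the near left slot of the open H-shaped gate. Only pushing with the fingertips and never pulling the lever up (that is for reverse), push it forward into neutral, across to the right, and forward fully home into third, the far right slot; only then push the clutch lever to its right, the one with the slim straight grip, forward all the way to let in the drive. Leave the jar lying on the rollers and do not disturb the three loose things behind the mill.

Things in the scene. Friction and masses are not known exactly. Their poses are not given: they have to be found in the camera images.
- jar_mill: Fixed grey jar mill on a dark base, 142 x 530 mm. Origin: on the worktop under the gate centre; x forward (away from the robot), y left, z up. In mm in this frame: gearbox 120 (x) by 150 (y), gate plate top at z 115; left of it two rubber rollers, y 88 to 254, tops at z 75, with a jar; right of it clutch bell, y -75 to -145, and motor, y -145 to -247, terminal box top at z 131.
- gate_centre (a point): Centre of the H, on the steel gate plate's top (z 115 mm). Neutral channel along the mill's y, 46 mm long, 18 wide; slots 14 mm wide run from it along x to 31 mm out, their lines 16 mm left and right of centre: first far left, second near left, third far right, reverse near right (locked out unless the lever is lifted 10 mm). The tongues between the slots have round ends that guide the stem.
- third_slot (a point): Where the stem stands in the gate when it is fully home in third: 26 mm forward and 16 mm right of the gate centre, on the plate's top.
- gear_knob (a point): Centre of the black 34 mm ball on the gear lever; its 10 mm stem passes the gate to a pivot 170 mm below the ball (35 mm above the worktop, under the gate centre). Ball about 200 mm above the worktop; in the mill's frame, mm: second x -53 y +33, neutral left x 0 y +34, neutral right x 0 y -34, third x +53 y -33. z points up along the lever.
- gear_across (a joint): Gear lever's sideways tilt, rad: -0.205 in the left slots, 0 upright, +0.205 in the right slots (play 0.025); positive is to the right. Dry friction: it stays where it is left and takes about 3.5 N at the ball.
- gear_fore (a joint): Gear lever's forward tilt, rad: -0.32 home in second, 0 neutral (within 0.05 it can go across), +0.32 home in third; positive is forward. It stays where it is left and takes about 3.5 N at the ball.
- gear_lift (a joint): How far the gear lever is pulled up out of its socket, m: 0 down (a spring holds it with about 12 N), 0.014 fully up. It must stay down.
- clutch_grip (a point): Middle of the clutch lever's slim straight black grip, 17 mm across, 47 long, 76 mm from its pivot, which lies 110 mm right of the gate centre, 124 mm above the worktop. In the mill's frame, mm: about x -36 z 191 when out, x +36 z 191 when in. The grip's top is about 210 mm above the worktop.
- clutch (a joint): Clutch lever, rad: 0 out (leaning back to the robot), grows forward to its stop at 1.0 (in, leaning away). It stays where it is left and takes about 4.5 N at the grip.
- mill_jar: Capped sample jar, 60 mm across, 95 long, lying loose in the valley between the rollers, its cap to the left. Origin: centre of its bottom end. Top about 127 mm above the worktop.
- spare_jar: Capped sample jar, 56 mm across, 82 tall, standing loose behind the mill. Origin: centre of its underside.
- beaker: Plastic beaker, 76 mm across, 85 tall, standing loose behind the mill. Origin: centre of its underside.
- vial: Glass vial, 22 mm across, 51 tall, standing loose behind the clutch. Origin: centre of its underside.

How it is judged:
On the way, in this order (a step that is already met when the one before it is completed fails the run):
1. the gear lever is taken across to the right in neutral (value of joint gear_across above 0.13 rad and value of joint gear_fore below 0.2 rad).
2. the gear lever is home in third (value of joint gear_across above 0.14 rad and value of joint gear_fore above 0.27 rad), for 0.2 s.
3. the clutch lever is pushed in (value of joint clutch above 0.9 rad), for 0.1 s.
At the end, for the whole second after the job is handed in: Gear lever home in third (sideways tilt above 0.14 rad, forward tilt above 0.27 rad) and down in its socket, clutch lever in (above 0.9 rad), jar at rest on the rollers within 12 mm of its height (all of step 2 and value of joint gear_lift below 0.004 m and value of joint clutch above 0.9 rad and z of mill_jar in the frame of jar_mill between 0.0844 and 0.1084 m and linear speed of mill_jar below 0.02 m/s); the robot touches nothing.
It fails at once if the gear lever is pulled up more than 6 mm (value of joint gear_lift above 0.006 m).
It fails at once if the clutch is let in past 0.3 rad while the lever is not in third (value of joint clutch above 0.3 rad and not (value of joint gear_across above 0.12 rad and value of joint gear_fore above 0.24 rad)).
It fails at once if the jar on the rollers is lifted or shifted more than 25 mm (z of mill_jar in the frame of jar_mill above 0.1084 m or distance of mill_jar from where it was at the start of the episode above 0.025 m).
It fails at once if a loose thing behind the mill is moved more than 20 mm (distance of any of spare_jar, beaker, vial from where it was at the start of the episode above 0.02 m).
It also fails if it takes over 54 s, if anything falls off the work surface, if the arm or the gripper's body presses on something with over 40 N, if the wrist force passes 120 N, or if a joint passes its speed limit or range.

## Working session

There is one attempt and no reset: what is moved stays moved. The work goes in short steps, Python scripts to look and compute and a tool call to move; the robot and the scene stay as the last step left them, time stands still between calls to the robot, and variables do not carry over. Pictures are saved under pics/ and viewed, at most 10 in all, crops included, and the job is handed in when it is done.

Besides the shell and the picture viewer there is one more tool, called as name(argument=value, ...) on one line, values as JSON. send_rows: Moves the arm, as the interface text tells. Its arguments: {"type":"object","properties":{"deltas":{"type":"array","items":{"type":"object","properties":{"dx":{"type":"number"},"dy":{"type":"number"},"dz":{"type":"number"},"rx":{"type":"number"},"ry":{"type":"number"},"rz":{"type":"number"}}}},"jaw":{"type":"number"},"newtons":{"type":"number"}},"required":["deltas"]}

```bash
mkdir -p pics; cat > h.py <<'E'
import numpy as np, cv2
from scipy.spatial.transform import Rotation as R
from bench import r
def grab(n):
    f=r.grab_frame(n); h=f["frame"].shape[0]
    F=h/2/np.tan(np.radians(f["vertical_fov"])/2)
    f["K"]=np.array([[F,0,f["cx"]],[0,F,f["cy"]],[0,0,1]]); f["D"]=np.array(f["distortion"],float)
    o=np.array(f["orientation"],float); f["R"]=R.from_rotvec(o).as_matrix() if o.size==3 else o
    f["t"]=np.array(f["xyz"]); return f
def world(f,px):
    px=np.array(px,float).reshape(-1,2)
    n=cv2.undistortPoints(px.reshape(-1,1,2),f["K"],f["D"]).reshape(-1,2)
    z=np.array([f["z_map"][int(round(v)),int(round(u))] for u,v in px])
    d=np.c_[n,np.ones(len(n))]
    return (d*z[:,None])@f["R"].T+f["t"], d@f["R"].T
def cloud(f):
    v,u=np.mgrid[0:400,0:640]; P,_=world(f,np.c_[u.ravel(),v.ravel()]); return P.reshape(400,640,3)
def plane(f,px,z):
    _,d=world(f,px); return f["t"]+d*((z-f["t"][2])/d[:,2])[:,None]
E
python3 - <<'E'
from h import *
for n in("side","top"):
    f=grab(n); cv2.imwrite(f"pics/{n}0.png",f["frame"]); print(n,f["t"],f["R"].round(2).tolist(),(f["z_map"]>0).mean())
    np.savez(f"{n}0.npz",**{k:f[k] for k in("frame","z_map","K","D","R","t")})
print(r.get_obs())
E
```

```text
side [ 0.54988911 -0.52542484  0.46967604] [[0.99, -0.03, 0.12], [-0.12, -0.39, 0.91], [0.02, -0.92, -0.39]] 0.9823984375
top [0.43712986 0.23460624 1.12848406] [[0.03, -0.98, 0.21], [-1.0, -0.03, 0.01], [-0.0, -0.21, -0.98]] 0.996171875
{'clock': 0.1, 'joints': array([ 1.14692124,  0.4777081 ,  0.02231566,  1.55633564, -0.01151848,
        1.10929387, -0.08310745]), 'qvel': array([-3.27098005e-04, -1.44657812e-03,  1.92896475e-03, -2.21731699e-03,
       -2.22516848e-03,  2.36944408e-05,  1.16909305e-03]), 'tau': array([ 5.70966076e-03, -5.97758675e+01,  1.61370344e+00, -2.81955743e+01,
        1.27758514e-02,  4.98038411e-03, -1.64829814e-06]), 'tcp_pos': array([ 0.2094784 , -0.64113917,  0.24143581]), 'orientation': array([-3.10094764e+00, -4.93755619e-01,  5.35400161e-04]), 'contact_force': array([-0.14004334,  0.52633891,  0.82010432]), 'moment': array([-0.01304009, -0.01109688,  0.04191025]), 'gripper_force': 0.0, 'grip_width': 0.0854214507685197}
```

View pics/top0.png

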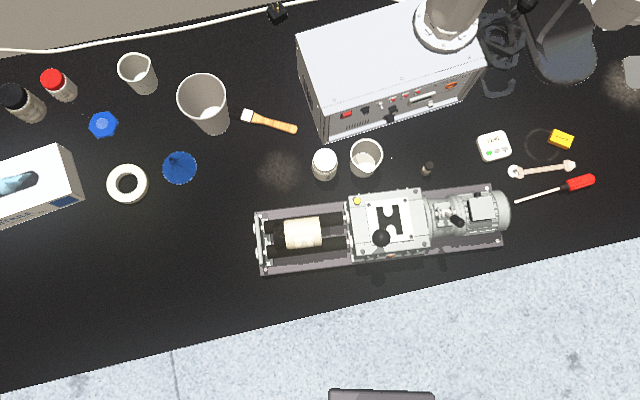

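View pics/side0.png

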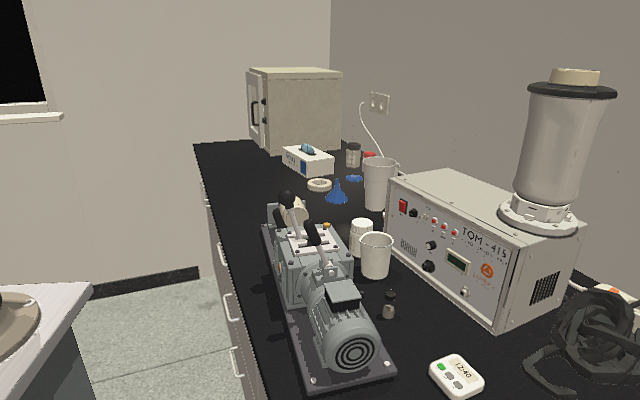

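The top view shows the mill from (255,240) to (508,210), the knob at about (381,238), and the clutch grip at about (457,220). The spare jar is at (325,165), the beaker at (366,158) and the vial at (427,168). The side view shows the knob at (287,199) and the clutch grip at about (313,232).

```bash
python3 - <<'E'
from h import *
def ld(n): return dict(np.load(n+"0.npz"))
t=ld("top");s=ld("side")
P=cloud(t);Q=cloud(s)
img=t["frame"]
print("table z",np.median(P[300:310,100:200,2]))
reg=np.zeros((400,640),bool);reg[180:280,245:520]=1
# gate plate/gearbox top
m=reg&(abs(P[...,2]-.115)<.008); m[:,:345]=0;m[:,432:]=0
pts=P[m][:,:2]; b=cv2.minAreaRect((pts*1000).astype(np.float32)); print("gearbox top",b, m.sum())
# whole mill footprint
m=reg&(P[...,2]>.012)&(P[...,2]<.13)
b=cv2.minAreaRect((P[m][:,:2]*1000).astype(np.float32)); print("mill",b)
# base rect incl low
m=reg&(P[...,2]>.006)&(P[...,2]<.13)
b=cv2.minAreaRect((P[m][:,:2]*1000).astype(np.float32)); print("mill incl base",b)
# tall things: knob, grip
def sphere(A):
    M=np.c_[2*A,np.ones(len(A))]; c=np.linalg.lstsq(M,(A**2).sum(1),rcond=None)[0]; return c[:3],np.sqrt(c[3]+c[:3]@c[:3])
for nm,C,im in(("top",P,img),("side",Q,s["frame"])):
    dark=im.max(2)<70
    tall=(C[...,2]>.15)&(C[...,2]<.25)&(C[...,0]<.75)&(C[...,0]>.4)&dark
    n,l,st,ce=cv2.connectedComponentsWithStats(tall.astype(np.uint8))
    for i in range(1,n):
        if st[i,4]>15:
            A=C[l==i]; print(nm,st[i],ce[i].round(1),A.mean(0).round(4),A.min(0).round(3),A.max(0).round(3),A[A[:,2].argmax()].round(4), "sph",[np.round(x,4) for x in sphere(A)])
# loose things
for u0,u1,v0,v1 in((308,342,145,185),(347,386,134,182),(418,436,158,180)):
    A=P[v0:v1,u0:u1].reshape(-1,3);A=A[(A[:,2]>.03)&(A[:,2]<.12)];print("loose",A.mean(0).round(3),A.min(0).round(3),A.max(0).round(3))
cv2.imwrite("pics/topc.png",cv2.resize(img[180:270,330:520],None,fx=4,fy=4,interpolation=cv2.INTER_CUBIC))
E
```

```text
table z 0.001175874981912628
gearbox top ((613.3538208007812, 83.4205322265625), (124.13180541992188, 164.61697387695312), 8.680649757385254) 3783
mill ((641.0457763671875, 80.30052185058594), (195.3596954345703, 584.472900390625), 8.784194946289062)
mill incl base ((616.1928100585938, 90.95304870605469), (215.1833038330078, 607.3385620117188), 1.9608800411224365)
top [450 215  14  12  91] [456.5 220.3] [ 0.6008 -0.0193  0.204 ] [ 0.589 -0.028  0.18 ] [ 0.615 -0.012  0.219] [ 0.5954 -0.0268  0.2189] sph [array([ 0.5958, -0.0331,  0.1957]), np.float64(0.0215)]
side [251 101   7  20  44] [252.5 109.9] [0.4552 1.1054 0.1963] [0.448 1.1   0.152] [0.476 1.113 0.235] [0.4636 1.1057 0.2346] sph [array([0.4856, 1.0997, 0.1921]), np.float64(0.0409)]
side [261 100   5   5  20] [263.4 101.8] [0.5054 1.0474 0.2398] [0.496 1.036 0.229] [0.513 1.055 0.247] [0.5126 1.0443 0.2474] sph [array([0.5049, 1.0477, 0.2384]), np.float64(0.0088)]
side [262 117   5   7  16] [264.2 120.5] [0.5058 1.0474 0.1609] [0.496 1.043 0.15 ] [0.513 1.051 0.176] [0.5098 1.0489 0.1756] sph [array([0.5072, 1.0481, 0.1626]), np.float64(0.0089)]
side [278 188  17  21 258] [286.4 197.6] [0.5678 0.1085 0.1992] [0.552 0.101 0.177] [0.583 0.125 0.214] [0.5676 0.116  0.2138] sph [array([0.568 , 0.1195, 0.1955]), np.float64(0.0178)]
side [304 219  17  27 263] [311.9 232.2] [ 0.6027 -0.0273  0.1968] [ 0.59  -0.032  0.172] [ 0.616 -0.02   0.218] [ 0.5984 -0.022   0.2176] sph [array([ 0.6016, -0.0116,  0.1956]), np.float64(0.0214)]
loose [0.739 0.222 0.075] [0.717 0.194 0.03 ] [0.772 0.249 0.089]
loose [0.764 0.133 0.066] [0.719 0.1   0.03 ] [0.794 0.168 0.09 ]
loose [ 0.746 -0.005  0.05 ] [ 0.738 -0.015  0.036] [0.756 0.004 0.058]
```

View pics/topc.png

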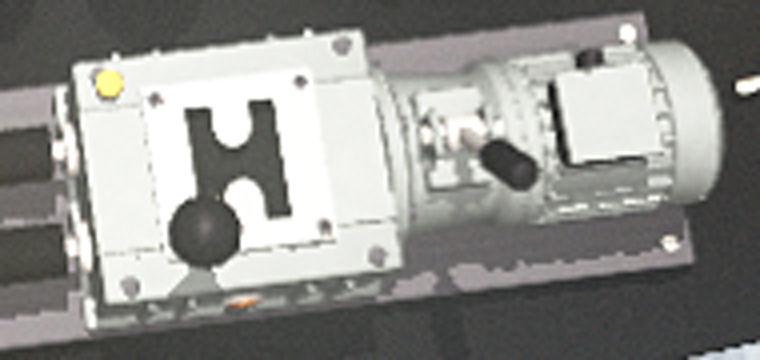

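The crop shows the H gate, with slot ends near crop (200,108), (262,100) and (280,215). The plate screws are at (155,100), (300,82) and (325,227). The knob sits at (205,232), in second.

```bash
python3 - <<'E'
from h import *
t=dict(np.load("top0.npz"))
f=lambda c:np.array(c)/4.+[330,180]-.375
scr=plane(t,f([(155,100),(300,82),(325,227)]),.116); print("screws",scr.round(4))
d=scr[0]-scr[1];e=scr[1]-scr[2];print("yaws",np.degrees(np.arctan2(-d[0],d[1])),np.degrees(np.arctan2(e[1],e[0])),np.linalg.norm(d),np.linalg.norm(e),"centre",(scr[0]+scr[2])/2)
# H mask
g=t["frame"].max(2); crop=g[200:238,372:406]; m=(crop<110).astype(np.uint8)
v,u=np.nonzero(m); W=plane(t,np.c_[u+372,v+200],.115)[:,:2]*1000
for yaw in(7,8.7,10):
    a=np.radians(yaw);Rm=np.array([[np.cos(a),-np.sin(a)],[np.sin(a),np.cos(a)]])
    L=W@Rm; right=L[:,1]<L[:,1].min()+12
    print(yaw,"H x range",np.percentile(L[right,0],[1,99]),"y range",np.percentile(L[:,1],[1,99]))
    xm=np.percentile(L[right,0],[1,99]).mean();ym=np.percentile(L[:,1],[1,99]).mean();print(Rm@[xm,ym])
# knob centroid
m=((g<70)).astype(np.uint8); m[:228]=0;m[250:]=0;m[:,:370]=0;m[:,:]*=1;m[:,394:]=0
v,u=np.nonzero(m);print("knobpx",u.mean(),v.mean(),len(u),plane(t,[(u.mean(),v.mean())],.2))
print("grip",plane(t,[(456.5,220.3)],.2))
E
```

```text
screws [[0.6435 0.1317 0.116 ]
 [0.6547 0.0589 0.116 ]
 [0.5815 0.0473 0.116 ]]
yaws 8.772369419618398 9.001703108066314 0.07369248203423406 0.07410945429116042 centre [0.61247908 0.08947476 0.116     ]
7 H x range [591.68753853 649.13718343] y range [-6.88924265 48.72052858]
[613.23892564  96.36898801]
8.7 H x range [591.31721848 648.82375517] y range [-25.25916889  31.23033648]
[612.48428377  96.74360177]
10 H x range [590.65698198 648.22502241] y range [-39.21291883  17.83611831]
[611.88632272  97.03878176]
knobpx 382.51851851851853 239.55555555555554 27 [[0.56223524 0.11425324 0.2       ]]
grip [[ 0.60150973 -0.02054292  0.2       ]]
```

```bash
python3 - <<'E'
from h import *
t=dict(np.load("top0.npz"));s=dict(np.load("side0.npz"))
P=cloud(t);Q=cloud(s)
for nm,C in(("top",P[195:255,345:432]),("side",Q[200:280,255:350])):
    z=C[...,2].ravel();k=(z>.09)&(z<.14);h,e=np.histogram(z[k],25);print(nm,e[h.argmax()],h.max())
    A=C.reshape(-1,3);A=A[(A[:,2]>.105)&(A[:,2]<.125)];b=cv2.minAreaRect((A[:,:2]*1000).astype(np.float32));print(b)
for v in range(229,248,2): print(v,[tuple((P[v,u]*1000).astype(int)) for u in range(374,390,3)], t["frame"].max(2)[v,374:390:3])
def sph(A):
    from scipy.optimize import least_squares
    return least_squares(lambda c:np.linalg.norm(A-c,axis=1)-.017,A.mean(0)-[0,0,.01],loss="soft_l1",f_scale=.001).x
A=P[226:252,368:394].reshape(-1,3);A=A[(A[:,2]>.185)&(A[:,2]<.23)];print("top knob",len(A),sph(A),A.mean(0))
A=Q[186:211,276:297].reshape(-1,3);A=A[(A[:,2]>.18)&(A[:,2]<.23)&(A[:,0]>.5)&(A[:,1]<.2)];print("side knob",len(A),sph(A))
cv2.imwrite("pics/sidec.png",cv2.resize(s["frame"][180:300,255:365],None,fx=5,fy=5,interpolation=cv2.INTER_CUBIC))
E
```

```text
top 0.10862165397554141 666
((606.8131103515625, 86.33172607421875), (120.48316955566406, 168.2161102294922), 2.4169719219207764)
side 0.10801808526812498 942
((608.82080078125, 125.6282730102539), (123.55073547363281, 332.14404296875), 8.605363845825195)
229 [(np.int64(437), np.int64(234), np.int64(1128)), (np.int64(594), np.int64(114), np.int64(118)), (np.int64(580), np.int64(119), np.int64(204)), (np.int64(581), np.int64(113), np.int64(202)), (np.int64(594), np.int64(96), np.int64(116)), (np.int64(594), np.int64(90), np.int64(116))] [255 184  73  89 255 254]
231 [(np.int64(589), np.int64(120), np.int64(118)), (np.int64(576), np.int64(125), np.int64(206)), (np.int64(576), np.int64(120), np.int64(209)), (np.int64(575), np.int64(115), np.int64(214)), (np.int64(576), np.int64(109), np.int64(208)), (np.int64(590), np.int64(90), np.int64(116))] [201  76  87  82  67 255]
233 [(np.int64(572), np.int64(130), np.int64(206)), (np.int64(572), np.int64(125), np.int64(212)), (np.int64(571), np.int64(120), np.int64(215)), (np.int64(572), np.int64(115), np.int64(212)), (np.int64(572), np.int64(10
[... 1699 characters left out ...]
p.int64(552), np.int64(124), np.int64(199)), (np.int64(551), np.int64(119), np.int64(205)), (np.int64(551), np.int64(114), np.int64(205)), (np.int64(552), np.int64(108), np.int64(203)), (np.int64(563), np.int64(89), np.int64(111))] [196  71  69  68 149 243]
247 [(np.int64(558), np.int64(119), np.int64(112)), (np.int64(559), np.int64(113), np.int64(111)), (np.int64(559), np.int64(107), np.int64(111)), (np.int64(559), np.int64(101), np.int64(110)), (np.int64(559), np.int64(95), np.int64(111)), (np.int64(559), np.int64(89), np.int64(109))] [244 186 143 246 245 239]
top knob 264 [0.56590608 0.1171762  0.19736607] [0.56440276 0.11885528 0.20869353]
side knob 260 [0.56788586 0.11885998 0.19645434]
```

View pics/sidec.png

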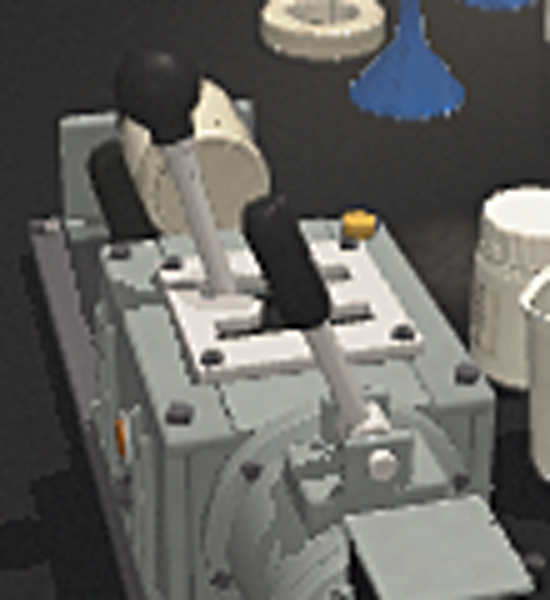

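Side crop: the knob is at (157,95). The plate screws are at (172,262), (212,357), (402,332) and (348,242). The grip runs from (270,210) to (300,310), and its pivot pin is at (383,463).

```bash
python3 - <<'E'
from h import *
s=dict(np.load("side0.npz"));t=dict(np.load("top0.npz"))
px=np.array([(172,262),(212,357),(402,332),(348,242)])/5+[255,180]-.4
print(plane(s,px,.116).round(4),plane(s,px,.116).mean(0)); print(world(s,px)[0].round(4))
f=lambda c:np.array(c)/4.+[330,180]-.375
print(world(t,f([(155,100),(300,82),(325,227)]))[0].round(4))
# loose-thing-free check: table heights around mill in each camera
P=cloud(t);Q=cloud(s)
for c in((300,300),(400,270),(480,260),(400,185)):print(P[c[1],c[0]].round(4))
E
```

```text
[[0.5721 0.1256 0.116 ]
 [0.5837 0.0512 0.116 ]
 [0.6564 0.0626 0.116 ]
 [0.6456 0.1365 0.116 ]] [0.61443831 0.09399104 0.116     ]
[[0.572  0.122  0.118 ]
 [0.5833 0.0449 0.1199]
 [0.6557 0.0587 0.1184]
 [0.6447 0.1305 0.1192]]
[[0.643  0.1319 0.1183]
 [0.654  0.0594 0.1191]
 [0.581  0.0479 0.1197]]
[0.4532 0.2662 0.0036]
[5.235e-01 5.050e-02 3.000e-04]
[ 5.505e-01 -1.235e-01 -1.000e-04]
[ 0.7145  0.0487 -0.0009]
```

The gate centre comes out near (0.6135, 0.092) with a yaw of about 8.9°. The ball is at (0.567, 0.118, 0.197), so the lever starts about 0.25 rad back in second. I'm moving in now with the jaw closed.

send_rows(deltas=[{"dx": 24,"dy": 29,"rz": -2},{"dx": 48,"dy": 58,"rz": -4},{"dx": 72,"dy": 87,"rz": -6},{"dx": 96,"dy": 116,"rz": -8},{"dx": 120,"dy": 145,"rz": -9}], jaw=0, newtons=40)

```text
$.deltas[0]: bad value
```

send_rows(deltas=[{"dx": 24,"dy": 29},{"dx": 48,"dy": 58},{"dx": 72,"dy": 87},{"dx": 96,"dy": 116},{"dx": 120,"dy": 145}])

```text
$.deltas[0]: bad value
```

send_rows(deltas=[{"dx": 5,"dy": 38},{"dx": 10,"dy": 76},{"dx": 15,"dy": 114},{"dx": 20,"dy": 152},{"dx": 25,"dy": 190}])

```text
$.deltas[0]: bad value
```

send_rows(deltas=[{"dx": 5,"dy": 38},{"dx": 10,"dy": 76},{"dx": 15,"dy": 114},{"dx": 20,"dy": 152},{"dx": 25,"dy": 190}])

```text
$.deltas[0]: bad value
```

send_rows(deltas=[{"dx": 24,"dy": 29,"dz": 0,"rx": 0,"ry": 0,"rz": -2},{"dx": 48,"dy": 58,"dz": 0,"rx": 0,"ry": 0,"rz": -4},{"dx": 72,"dy": 87,"dz": 0,"rx": 0,"ry": 0,"rz": -6},{"dx": 96,"dy": 116,"dz": 0,"rx": 0,"ry": 0,"rz": -8},{"dx": 120,"dy": 145,"dz": 0,"rx": 0,"ry": 0,"rz": -9}], jaw=0, newtons=40)

```text
clock: 0.52
tcp_pos: [0.3303, -0.4949, 0.2419]
orientation: [-3.131, -0.246, 0.001]
contact_force: [0.8, -0.1, 0.5]
grip_width: 0.0255
gripper_force: 0.0
```

send_rows(deltas=[{"dx": 24,"dy": 29,"dz": 0,"rx": 0,"ry": 0,"rz": 0},{"dx": 48,"dy": 58,"dz": 0,"rx": 0,"ry": 0,"rz": 0},{"dx": 72,"dy": 87,"dz": 0,"rx": 0,"ry": 0,"rz": 0},{"dx": 96,"dy": 116,"dz": 0,"rx": 0,"ry": 0,"rz": 0},{"dx": 120,"dy": 145,"dz": 0,"rx": 0,"ry": 0,"rz": 0}])

```text
clock: 0.93
tcp_pos: [0.4503, -0.3499, 0.2421]
orientation: [-3.131, -0.249, 0.001]
contact_force: [0.5, 0.1, -0.6]
grip_width: -0.0001
gripper_force: 0.0
```

send_rows(deltas=[{"dx": 5,"dy": 38,"dz": 0,"rx": 0,"ry": 0,"rz": 0},{"dx": 10,"dy": 76,"dz": 0,"rx": 0,"ry": 0,"rz": 0},{"dx": 15,"dy": 114,"dz": 0,"rx": 0,"ry": 0,"rz": 0},{"dx": 20,"dy": 152,"dz": 0,"rx": 0,"ry": 0,"rz": 0},{"dx": 25,"dy": 190,"dz": 0,"rx": 0,"ry": 0,"rz": 0}])

```text
clock: 1.35
tcp_pos: [0.4743, -0.1598, 0.2421]
orientation: [-3.132, -0.249, 0.001]
contact_force: [0.0, -0.3, -0.2]
grip_width: 0.0001
gripper_force: 0.0
```

send_rows(deltas=[{"dx": 5,"dy": 38,"dz": 0,"rx": 0,"ry": 0,"rz": 0},{"dx": 10,"dy": 76,"dz": 0,"rx": 0,"ry": 0,"rz": 0},{"dx": 15,"dy": 114,"dz": 0,"rx": 0,"ry": 0,"rz": 0},{"dx": 20,"dy": 152,"dz": 0,"rx": 0,"ry": 0,"rz": 0},{"dx": 25,"dy": 190,"dz": 0,"rx": 0,"ry": 0,"rz": 0}])

```text
clock: 1.77
tcp_pos: [0.4992, 0.0301, 0.2422]
orientation: [3.131, 0.249, -0.0]
contact_force: [1.4, -1.0, -0.1]
grip_width: 0.0
gripper_force: 0.0
```

send_rows(deltas=[{"dx": 2,"dy": 30,"dz": 0,"rx": 0,"ry": 0,"rz": 0},{"dx": 4,"dy": 60,"dz": 0,"rx": 0,"ry": 0,"rz": 0},{"dx": 6,"dy": 82,"dz": -15,"rx": 0,"ry": 0,"rz": 0},{"dx": 6,"dy": 82,"dz": -45,"rx": 0,"ry": 0,"rz": 0},{"dx": 6,"dy": 82,"dz": -45,"rx": 0,"ry": 0,"rz": 0}])

```text
clock: 2.18
tcp_pos: [0.5025, 0.111, 0.193]
orientation: [3.13, 0.254, -0.012]
contact_force: [-0.8, -0.7, -0.3]
grip_width: -0.0002
gripper_force: 0.0
```

```bash
python3 - <<'E'
from h import *
f=grab("side"); cv2.imwrite("pics/s1.png",cv2.resize(f["frame"][150:300,220:380],None,fx=4,fy=4,interpolation=cv2.INTER_CUBIC))
print(r.get_obs()["tcp_pos"])
E
```

```text
[0.50336742 0.10985802 0.19492118]
```

View pics/s1.png

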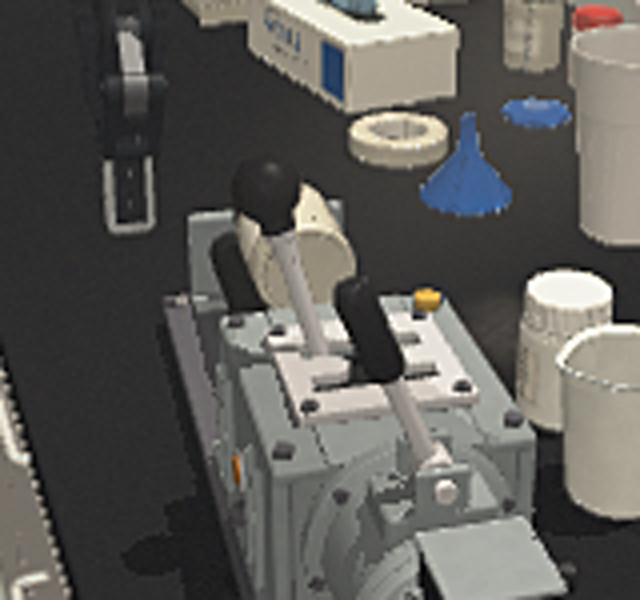

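The fingertips (130,230) are behind the ball (267,195), slightly below its centre and clear of it. Next I push forward.

send_rows(deltas=[{"dx": 7,"dy": 1,"dz": 0,"rx": 0,"ry": 0,"rz": 0},{"dx": 14,"dy": 2,"dz": 0,"rx": 0,"ry": 0,"rz": 0},{"dx": 21,"dy": 3,"dz": 0,"rx": 0,"ry": 0,"rz": 0},{"dx": 28,"dy": 4,"dz": 0,"rx": 0,"ry": 0,"rz": 0},{"dx": 35,"dy": 5,"dz": 0,"rx": 0,"ry": 0,"rz": 0}])

```text
clock: 2.65
tcp_pos: [0.5419, 0.115, 0.1981]
orientation: [-3.132, -0.247, -0.002]
contact_force: [-2.7, -0.1, 3.1]
grip_width: 0.0
gripper_force: 1.9
```

send_rows(deltas=[{"dx": 5,"dy": 1,"dz": 0,"rx": 0,"ry": 0,"rz": 0},{"dx": 10,"dy": 2,"dz": 0,"rx": 0,"ry": 0,"rz": 0},{"dx": 15,"dy": 2,"dz": 0,"rx": 0,"ry": 0,"rz": 0},{"dx": 20,"dy": 3,"dz": 0,"rx": 0,"ry": 0,"rz": 0},{"dx": 25,"dy": 4,"dz": 0,"rx": 0,"ry": 0,"rz": 0}])

```text
clock: 3.07
tcp_pos: [0.5654, 0.1193, 0.1973]
orientation: [3.131, 0.249, -0.002]
contact_force: [-4.3, -0.3, 3.4]
grip_width: -0.0001
gripper_force: 2.3
```

```bash
cat >> h.py <<'E'
from scipy.optimize import least_squares
Mc=np.array([.6135,.092]);a=np.radians(8.9);Rm=np.array([[np.cos(a),-np.sin(a)],[np.sin(a),np.cos(a)]])
def knob(n):
    f=grab(n);C=cloud(f);m=(f["frame"].max(2)<120)&(C[...,2]>.178)&(C[...,2]<.222)&(C[...,0]>.53)&(C[...,0]<.70)&(C[...,1]>.02)&(C[...,1]<.15)
    k,l,st,_=cv2.connectedComponentsWithStats(m.astype(np.uint8)); 
    for i in range(1,k):
        if st[i,4]>40:
            A=C[l==i];c=least_squares(lambda c:np.linalg.norm(A-c,axis=1)-.017,A.mean(0)-[0,0,.01],loss="soft_l1",f_scale=.001).x
            print(n,st[i],"knob world",c.round(4),"local mm",((c[:2]-Mc)@Rm*1000).round(1))
    return f
def tcp():
    p=r.get_obs();q=p["tcp_pos"];print("tcp",q.round(4),"local",((q[:2]-Mc)@Rm*1000).round(1),p["contact_force"].round(1),p["clock"])
E
python3 -c "
from h import *
tcp();knob('side');knob('top')"
```

```text
tcp [0.5654 0.1193 0.1973] local [-43.3  34.5] [-4.3 -0.3  3.4] 3.0667
side [282 185  25  22 383] knob world [0.5843 0.1202 0.2011] local mm [-24.5  32.4]
```

```bash
python3 -c "
from h import *
a=grab('side')['frame'][175:275,255:355];b=grab('top')['frame'][185:265,340:440]
z=lambda i:cv2.resize(i,(400,int(400*i.shape[0]/i.shape[1])),interpolation=cv2.INTER_CUBIC)
a=z(a);b=z(b);c=np.zeros((400,800,3),np.uint8);c[:,:400]=a;c[:b.shape[0],400:]=b;cv2.imwrite('pics/s2.png',c)"
```

```text
(no output)
```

View pics/s2.png

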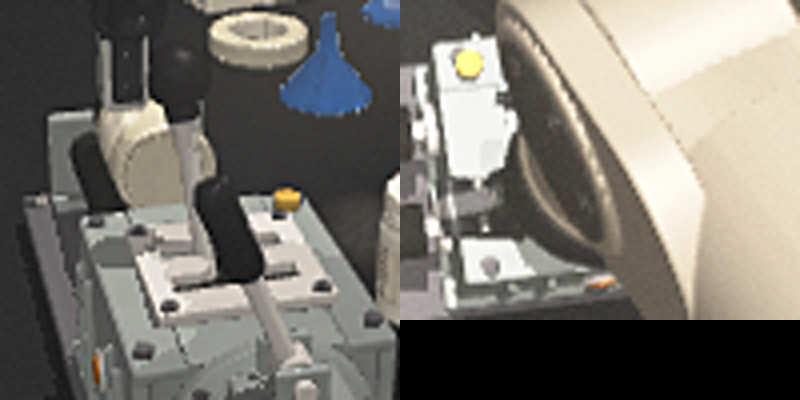

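The ball (183,65) is just ahead of the fingers (125,105). The arm hides the gate in the top view. I'll cast the ball's ray to check its position.

```bash
python3 -c "
from h import *
f=grab('side');tcp()
for px in((300.4,191),(286.4,197.6)):
  p=plane(f,[px],.199)[0];print(p,((p[:2]-Mc)@Rm*1000))
m=(f['frame'].max(2)<70).astype(np.uint8)[180:210,275:320]
print('\n'.join(''.join('#' if x else '.' for x in row) for row in m))"
```

```text
tcp [0.5656 0.1193 0.1972] local [-43.1  34.3] [-2.8 -0.4  1.2] 3.3167
[0.59658754 0.14016063 0.199     ] [-9.25788682 50.19730391]
[0.56780871 0.10904302 0.199     ] [-42.50442518  23.90673617]
###############.#################............
################################.............
################################.............
####.###########################.............
####.###########.###############.............
####...########..###############.............
####....#######..###############.............
#####...#######..###############.............
#####...##..###..#######...######............
#####...#######..########..#######...........
####....#######..##################..........
####....#######..#####################.......
####....#######..#########################...
####....#######..############################
#####...#######..############################
#####...#######..############################
#####...###.####.############################
####....########.############################
####....########.############################
#####...#######...###########################
#####...#####......##########..##############
######..............##########.##############
#..##................#########.##############
....#................#########.##############
...##.................#######..##############
......................###......##############
...............................##############
...............................##############
.###...........................##############
####............................#############
```

send_rows(deltas=[{"dx": 4,"dy": 1,"dz": 0,"rx": 0,"ry": 0,"rz": 0},{"dx": 8,"dy": 1,"dz": 1,"rx": 0,"ry": 0,"rz": 0},{"dx": 12,"dy": 2,"dz": 1,"rx": 0,"ry": 0,"rz": 0},{"dx": 15,"dy": 2,"dz": 1,"rx": 0,"ry": 0,"rz": 0},{"dx": 15,"dy": 2,"dz": 1,"rx": 0,"ry": 0,"rz": 0}])

```text
clock: 3.73
tcp_pos: [0.5816, 0.1216, 0.1985]
orientation: [-3.131, -0.249, -0.001]
contact_force: [-2.7, -0.7, 1.6]
grip_width: 0.0001
gripper_force: 1.6
```

send_rows(deltas=[{"dx": -10,"dy": -2,"dz": 0,"rx": 0,"ry": 0,"rz": 0},{"dx": -25,"dy": -4,"dz": 0,"rx": 0,"ry": 0,"rz": 0},{"dx": -40,"dy": 10,"dz": 0,"rx": 0,"ry": 0,"rz": 0},{"dx": -45,"dy": 40,"dz": 0,"rx": 0,"ry": 0,"rz": 0},{"dx": -45,"dy": 70,"dz": 0,"rx": 0,"ry": 0,"rz": 0}])

```text
clock: 4.15
tcp_pos: [0.5347, 0.1906, 0.1985]
orientation: [3.131, 0.245, 0.002]
contact_force: [1.0, 0.7, 0.2]
grip_width: 0.0003
gripper_force: 0.0
```

```bash
python3 -c "
from h import *
tcp();knob('side');f=knob('top')
cv2.imwrite('pics/t3.png',cv2.resize(f['frame'][185:265,340:440],None,fx=5,fy=5,interpolation=cv2.INTER_CUBIC))"
```

```text
tcp [0.5347 0.1906 0.1985] local [-62.6 109.6] [1.  0.7 0.2] 4.15
side [298 184  17  22 266] knob world [0.6071 0.126  0.2013] local mm [-1.  34.6]
```

View pics/t3.png

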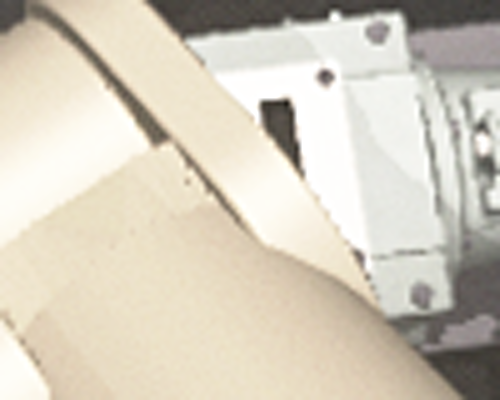

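The top view is mostly covered by the arm, with only the third slot visible at (280,130). The side fit puts the ball at local (-1, 34.6), which is neutral. Now I go to its left side.

send_rows(deltas=[{"dx": 16,"dy": 0,"dz": 0,"rx": 0,"ry": 0,"rz": 0},{"dx": 32,"dy": 0,"dz": 0,"rx": 0,"ry": 0,"rz": 0},{"dx": 48,"dy": 0,"dz": 0,"rx": 0,"ry": 0,"rz": 0},{"dx": 64,"dy": -3,"dz": 0,"rx": 0,"ry": 0,"rz": 0},{"dx": 66,"dy": -14,"dz": 0,"rx": 0,"ry": 0,"rz": 0}])

```text
clock: 4.67
tcp_pos: [0.6039, 0.1781, 0.1984]
orientation: [-3.13, -0.25, -0.005]
contact_force: [0.7, -0.4, 0.8]
grip_width: 0.0002
gripper_force: 0.0
```

send_rows(deltas=[{"dx": 1,"dy": -6,"dz": 0,"rx": 0,"ry": 0,"rz": 0},{"dx": 2,"dy": -13,"dz": 0,"rx": 0,"ry": 0,"rz": 0},{"dx": 3,"dy": -20,"dz": 0,"rx": 0,"ry": 0,"rz": 0},{"dx": 4,"dy": -26,"dz": 0,"rx": 0,"ry": 0,"rz": 0},{"dx": 5,"dy": -32,"dz": 0,"rx": 0,"ry": 0,"rz": 0}])

```text
clock: 5.08
tcp_pos: [0.6064, 0.1468, 0.1993]
orientation: [-3.129, -0.251, -0.002]
contact_force: [-1.5, 4.3, 4.2]
grip_width: -0.0001
gripper_force: 2.6
```

```bash
python3 -c "
from h import *
tcp();knob('side')"
```

```text
tcp [0.6064 0.1468 0.1993] local [ 1.4 55.3] [-1.5  4.3  4.2] 5.0833
side [299 181  17  25 297] knob world [0.6081 0.1204 0.203 ] local mm [-0.9 28.9]
```

send_rows(deltas=[{"dx": 1,"dy": -7,"dz": 0,"rx": 0,"ry": 0,"rz": 0},{"dx": 2,"dy": -14,"dz": 0,"rx": 0,"ry": 0,"rz": 0},{"dx": 3,"dy": -21,"dz": 0,"rx": 0,"ry": 0,"rz": 0},{"dx": 4,"dy": -27,"dz": 0,"rx": 0,"ry": 0,"rz": 0},{"dx": 5,"dy": -33,"dz": 0,"rx": 0,"ry": 0,"rz": 0}])

```text
clock: 5.55
tcp_pos: [0.6117, 0.1125, 0.1987]
orientation: [-3.131, -0.25, -0.001]
contact_force: [-0.7, 3.1, 3.8]
grip_width: -0.0002
gripper_force: 2.0
```

send_rows(deltas=[{"dx": 1,"dy": -6,"dz": 0,"rx": 0,"ry": 0,"rz": 0},{"dx": 2,"dy": -12,"dz": 0,"rx": 0,"ry": 0,"rz": 0},{"dx": 3,"dy": -18,"dz": 0,"rx": 0,"ry": 0,"rz": 0},{"dx": 4,"dy": -24,"dz": 0,"rx": 0,"ry": 0,"rz": 0},{"dx": 4,"dy": -27,"dz": 0,"rx": 0,"ry": 0,"rz": 0}])

```text
clock: 5.97
tcp_pos: [0.6154, 0.0838, 0.1974]
orientation: [3.131, 0.247, -0.002]
contact_force: [1.2, 3.0, -3.4]
grip_width: -0.0001
gripper_force: 1.8
```

```bash
python3 -c "
from h import *
tcp();knob('side')"
```

```text
tcp [0.6154 0.0838 0.1974] local [ 0.6 -8.4] [ 1.2  3.  -3.4] 5.9667
side [307 191  19  29 367] knob world [0.6176 0.0577 0.2021] local mm [ -1.3 -34.6]
```

send_rows(deltas=[{"dx": -3,"dy": 15,"dz": 0,"rx": 0,"ry": 0,"rz": 0},{"dx": -25,"dy": 14,"dz": 0,"rx": 0,"ry": 0,"rz": 0},{"dx": -50,"dy": 9,"dz": 0,"rx": 0,"ry": 0,"rz": 0},{"dx": -64,"dy": -10,"dz": 0,"rx": 0,"ry": 0,"rz": 0},{"dx": -60,"dy": -35,"dz": -3,"rx": 0,"ry": 0,"rz": 0}])

```text
clock: 6.43
tcp_pos: [0.5521, 0.0511, 0.1953]
orientation: [3.13, 0.256, -0.004]
contact_force: [0.0, 0.4, 0.4]
grip_width: 0.0001
gripper_force: 0.0
```

```bash
python3 -c "
from h import *
tcp();knob('side')"
```

```text
tcp [0.5521 0.0511 0.1953] local [-67.  -30.9] [0.  0.4 0.4] 6.4333
side [307 198  19  22 312] knob world [0.618  0.0565 0.2013] local mm [ -1.1 -35.8]
side [275 200  11  19 159] knob world [0.5527 0.0544 0.205 ] local mm [-65.9 -27.8]
```

send_rows(deltas=[{"dx": 9,"dy": 1,"dz": 0,"rx": 0,"ry": 0,"rz": 0},{"dx": 18,"dy": 2,"dz": 0,"rx": 0,"ry": 0,"rz": 0},{"dx": 27,"dy": 3,"dz": 0,"rx": 0,"ry": 0,"rz": 0},{"dx": 36,"dy": 5,"dz": 0,"rx": 0,"ry": 0,"rz": 0},{"dx": 44,"dy": 6,"dz": 0,"rx": 0,"ry": 0,"rz": 0}])

```text
clock: 6.9
tcp_pos: [0.6002, 0.057, 0.1951]
orientation: [3.131, 0.25, -0.003]
contact_force: [-3.6, -1.4, 2.4]
grip_width: -0.0003
gripper_force: 2.1
```

send_rows(deltas=[{"dx": 7,"dy": 1,"dz": 0,"rx": 0,"ry": 0,"rz": 0},{"dx": 14,"dy": 2,"dz": 0,"rx": 0,"ry": 0,"rz": 0},{"dx": 21,"dy": 3,"dz": -1,"rx": 0,"ry": 0,"rz": 0},{"dx": 28,"dy": 4,"dz": -2,"rx": 0,"ry": 0,"rz": 0},{"dx": 34,"dy": 5,"dz": -3,"rx": 0,"ry": 0,"rz": 0}])

```text
clock: 7.32
tcp_pos: [0.6344, 0.0618, 0.1922]
orientation: [-3.131, -0.249, -0.0]
contact_force: [-2.8, -0.5, 2.1]
grip_width: 0.0004
gripper_force: 1.6
```

```bash
python3 -c "
from h import *
tcp();knob('side')"
```

```text
tcp [0.6344 0.0618 0.1922] local [ 15.9 -33.1] [-2.8 -0.5  2.1] 7.3167
side [318 196  30  22 464] knob world [0.6481 0.061  0.2002] local mm [ 29.3 -36. ]
```

send_rows(deltas=[{"dx": 3,"dy": 0,"dz": 0,"rx": 0,"ry": 0,"rz": 0},{"dx": 6,"dy": 1,"dz": -1,"rx": 0,"ry": 0,"rz": 0},{"dx": 9,"dy": 1,"dz": -1,"rx": 0,"ry": 0,"rz": 0},{"dx": 9,"dy": 1,"dz": -1,"rx": 0,"ry": 0,"rz": 0}])

```text
clock: 7.7
tcp_pos: [0.6424, 0.0627, 0.1907]
orientation: [-3.131, -0.25, 0.002]
contact_force: [-2.9, 0.5, -0.8]
grip_width: 0.0
gripper_force: 1.5
```

send_rows(deltas=[{"dx": 2,"dy": 0,"dz": 0,"rx": 0,"ry": 0,"rz": 0},{"dx": 4,"dy": 0,"dz": 0,"rx": 0,"ry": 0,"rz": 0},{"dx": 4,"dy": 0,"dz": 0,"rx": 0,"ry": 0,"rz": 0}])

```text
clock: 7.95
tcp_pos: [0.6443, 0.0628, 0.1903]
orientation: [-3.131, -0.25, 0.009]
contact_force: [-9.2, 1.5, 0.1]
grip_width: -0.0002
gripper_force: 4.3
```

The ball is at its stop in third: the force rose to 9 N with the fingertips at local x 26. I'm retreating to check.

send_rows(deltas=[{"dx": -20,"dy": -3,"dz": 0,"rx": 0,"ry": 0,"rz": 0},{"dx": -45,"dy": -7,"dz": 0,"rx": 0,"ry": 0,"rz": 0},{"dx": -72,"dy": -11,"dz": 0,"rx": 0,"ry": 0,"rz": 0},{"dx": -100,"dy": -16,"dz": 0,"rx": 0,"ry": 0,"rz": 0},{"dx": -100,"dy": -16,"dz": 0,"rx": 0,"ry": 0,"rz": 0}])

```text
clock: 8.37
tcp_pos: [0.5427, 0.0448, 0.1912]
orientation: [3.13, 0.248, -0.003]
contact_force: [-1.0, -0.1, -0.4]
grip_width: 0.0001
gripper_force: 0.0
```

```bash
python3 -c "
from h import *
tcp();f=knob('side')
C=cloud(f);m=(f['frame'].max(2)<70)&(C[...,2]>.165)&(C[...,2]<.23)&(C[...,0]>.575)&(C[...,0]<.68)&(C[...,1]>-.06)&(C[...,1]<0.0)
A=C[m];L=(A[:,:2]-Mc)@Rm;print('grip',m.sum(),L.mean(0),A[:,2].mean(),L.min(0),L.max(0),A[:,2].min(),A[:,2].max())"
```

```text
tcp [0.5427 0.0448 0.1912] local [-77.3 -35.7] [-1.  -0.1 -0.4] 8.3667
side [335 199  18  18 277] knob world [0.67   0.0663 0.194 ] local mm [ 51.9 -34.2]
side [270 205  10  18 152] knob world [0.5445 0.0194 0.2032] local mm [-79.4 -61.1]
grip 263 [-0.02918216 -0.11621122] 0.19690106600942126 [-0.04155279 -0.12031192] [-0.01538365 -0.10695089] 0.1716347980302706 0.21753370244069997
```

The lever is home in third, with the knob at local (52, -34). Next is the clutch.

send_rows(deltas=[{"dx": 2,"dy": -25,"dz": 0,"rx": 0,"ry": 0,"rz": 0},{"dx": 6,"dy": -50,"dz": 0,"rx": 0,"ry": 0,"rz": 0},{"dx": 10,"dy": -74,"dz": -2,"rx": 0,"ry": 0,"rz": 0},{"dx": 18,"dy": -73,"dz": -2,"rx": 0,"ry": 0,"rz": 0},{"dx": 26,"dy": -72,"dz": -2,"rx": 0,"ry": 0,"rz": 0}])

```text
clock: 8.83
tcp_pos: [0.5746, -0.0277, 0.1897]
orientation: [3.131, 0.243, 0.004]
contact_force: [0.2, 1.1, 0.2]
grip_width: -0.0002
gripper_force: 0.0
```

send_rows(deltas=[{"dx": 6,"dy": 1,"dz": 0,"rx": 0,"ry": 0,"rz": 0},{"dx": 12,"dy": 2,"dz": 0,"rx": 0,"ry": 0,"rz": 0},{"dx": 18,"dy": 3,"dz": 0,"rx": 0,"ry": 0,"rz": 0},{"dx": 24,"dy": 4,"dz": 0,"rx": 0,"ry": 0,"rz": 0},{"dx": 30,"dy": 5,"dz": 0,"rx": 0,"ry": 0,"rz": 0}])

```text
clock: 9.25
tcp_pos: [0.6024, -0.0195, 0.1894]
orientation: [3.131, 0.252, -0.003]
contact_force: [-5.8, -2.3, 4.9]
grip_width: -0.0004
gripper_force: 2.5
```

send_rows(deltas=[{"dx": 5,"dy": 1,"dz": 0,"rx": 0,"ry": 0,"rz": 0},{"dx": 10,"dy": 2,"dz": 0,"rx": 0,"ry": 0,"rz": 0},{"dx": 15,"dy": 2,"dz": 0,"rx": 0,"ry": 0,"rz": 0},{"dx": 20,"dy": 3,"dz": 0,"rx": 0,"ry": 0,"rz": 0},{"dx": 24,"dy": 4,"dz": 0,"rx": 0,"ry": 0,"rz": 0}])

```text
clock: 9.67
tcp_pos: [0.6259, -0.0155, 0.1893]
orientation: [3.131, 0.252, -0.005]
contact_force: [-6.8, -2.9, 3.2]
grip_width: 0.0002
gripper_force: 3.9
```

```bash
cat >> h.py <<'E'
def grip():
    f=knob('side');C=cloud(f);m=(f['frame'].max(2)<70)&(C[...,2]>.165)&(C[...,2]<.23)&(C[...,0]>.575)&(C[...,0]<.72)&(C[...,1]>-.06)&(C[...,1]<0.02)
    A=C[m];L=(A[:,:2]-Mc)@Rm;print('grip',m.sum(),L.mean(0),A[:,2].mean(),L.min(0),L.max(0),A[:,2].min(),A[:,2].max());return f
E
python3 -c "
from h import *
tcp();f=grip()"
```

```text
tcp [ 0.6259 -0.0155  0.1893] local [  -4.4 -108.1] [-6.8 -2.9  3.2] 9.6667
side [344 200   9  16  80] knob world [0.6697 0.0662 0.1941] local mm [ 51.6 -34.1]
grip 519 [ 0.00471794 -0.11744769] 0.20455283931932963 [-0.01749456 -0.14070433] [ 0.02906017 -0.0772741 ] 0.17621635934275942 0.22996315964560024
```

Now forward to the stop, expected near local x 9–14.

send_rows(deltas=[{"dx": 4,"dy": 1,"dz": 0,"rx": 0,"ry": 0,"rz": 0},{"dx": 8,"dy": 1,"dz": 0,"rx": 0,"ry": 0,"rz": 0},{"dx": 12,"dy": 2,"dz": 0,"rx": 0,"ry": 0,"rz": 0},{"dx": 12,"dy": 2,"dz": 0,"rx": 0,"ry": 0,"rz": 0}])

```text
clock: 10.05
tcp_pos: [0.6372, -0.0135, 0.1879]
orientation: [3.131, 0.252, -0.009]
contact_force: [-6.6, -2.1, -1.1]
grip_width: -0.0001
gripper_force: 2.3
```

send_rows(deltas=[{"dx": 2,"dy": 0,"dz": 0,"rx": 0,"ry": 0,"rz": 0},{"dx": 4,"dy": 0,"dz": 0,"rx": 0,"ry": 0,"rz": 0},{"dx": 4,"dy": 0,"dz": 0,"rx": 0,"ry": 0,"rz": 0}])

```text
clock: 10.3
tcp_pos: [0.6407, -0.013, 0.1878]
orientation: [-3.131, -0.253, 0.01]
contact_force: [-6.8, -2.1, -0.7]
grip_width: -0.0001
gripper_force: 2.8
```

Not at the stop yet (still about 7 N), so I keep going in small steps.

send_rows(deltas=[{"dx": 2,"dy": 0,"dz": 0,"rx": 0,"ry": 0,"rz": 0},{"dx": 4,"dy": 1,"dz": 0,"rx": 0,"ry": 0,"rz": 0},{"dx": 4,"dy": 1,"dz": 0,"rx": 0,"ry": 0,"rz": 0}])

```text
clock: 10.55
tcp_pos: [0.6413, -0.013, 0.1874]
orientation: [3.131, 0.251, -0.022]
contact_force: [-17.9, -2.8, 7.4]
grip_width: 0.0001
gripper_force: 9.6
```

send_rows(deltas=[{"dx": 2,"dy": 0,"dz": 0,"rx": 0,"ry": 0,"rz": 0},{"dx": 3,"dy": 1,"dz": 0,"rx": 0,"ry": 0,"rz": 0},{"dx": 3,"dy": 1,"dz": 0,"rx": 0,"ry": 0,"rz": 0}])

```text
clock: 10.8
tcp_pos: [0.6417, -0.0129, 0.1873]
orientation: [3.129, 0.25, -0.031]
contact_force: [-27.1, -4.2, 13.2]
grip_width: -0.0
gripper_force: 15.0
```

The clutch is on its stop. I'm backing off and then up.

send_rows(deltas=[{"dx": -15,"dy": -2,"dz": 0,"rx": 0,"ry": 0,"rz": 0},{"dx": -45,"dy": -7,"dz": 0,"rx": 0,"ry": 0,"rz": 0},{"dx": -80,"dy": -12,"dz": 0,"rx": 0,"ry": 0,"rz": 0},{"dx": -110,"dy": -17,"dz": 20,"rx": 0,"ry": 0,"rz": 0},{"dx": -130,"dy": -50,"dz": 45,"rx": 0,"ry": 0,"rz": 0}])

```text
clock: 11.22
tcp_pos: [0.5187, -0.053, 0.231]
orientation: [-3.127, -0.265, 0.006]
contact_force: [0.7, 0.5, -0.0]
grip_width: -0.0001
gripper_force: 0.0
```

send_rows(deltas=[{"dx": -10,"dy": -35,"dz": 10,"rx": 0,"ry": 0,"rz": 0},{"dx": -20,"dy": -70,"dz": 20,"rx": 0,"ry": 0,"rz": 0},{"dx": -30,"dy": -105,"dz": 30,"rx": 0,"ry": 0,"rz": 0},{"dx": -30,"dy": -140,"dz": 30,"rx": 0,"ry": 0,"rz": 0},{"dx": -30,"dy": -140,"dz": 30,"rx": 0,"ry": 0,"rz": 0}])

```text
clock: 11.63
tcp_pos: [0.4917, -0.2066, 0.2632]
orientation: [3.128, 0.237, 0.004]
contact_force: [0.0, 0.2, -0.7]
grip_width: 0.0001
gripper_force: 0.0
```

```bash
python3 -c "
from h import *
tcp();f=grip();t=grab('top')
cv2.imwrite('pics/end.png',np.hstack([cv2.resize(f['frame'][170:320,240:400],(400,375)),cv2.resize(t['frame'][130:280,245:445],(400,375))]))"
```

```text
tcp [ 0.4917 -0.2066  0.2632] local [-166.5 -276.2] [ 0.   0.2 -0.7] 11.6333
side [335 199  18  19 280] knob world [0.67   0.0664 0.1939] local mm [ 51.9 -34. ]
grip 284 [ 0.03402567 -0.11537969] 0.19279640124050657 [ 0.01952847 -0.12011169] [ 0.04928391 -0.10424694] 0.17029661681327024 0.2130543457244456
```

View pics/end.png

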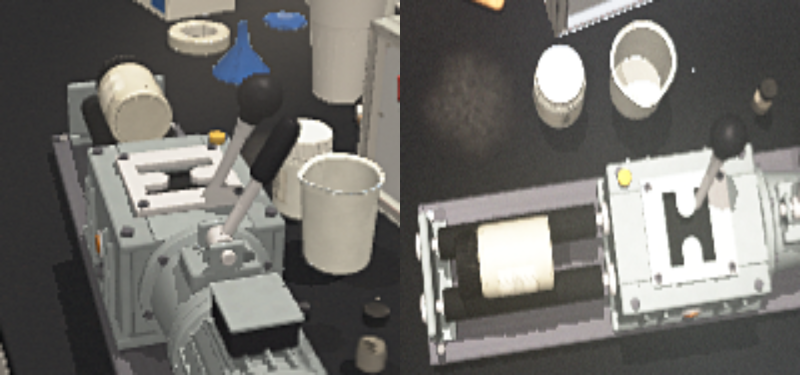

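The knob is in the far right slot, at (260,97) in the side view and (728,135) in the top view. The clutch leans forward at (275,150), its grip at local x 34 and z 193. The jar (515,255) and the loose things look undisturbed, and the robot is clear.

```bash
python3 -c "
from bench import r
print(r.hand_in())"
```

```text
the job is handed in; nothing more can be done
None
```

The job is handed in: from the last camera views, the gear lever is home in third, the clutch is pushed fully in, and the jar and the three loose things look undisturbed, but the hand-in gave no verdict.

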